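# Mark a flat-bar blank through the jig's open bush with the automatic punch

### The job

The flat bar in the marking jig needs its second hole marked. Take the automatic punch out of the wooden tool block, stand it upright with its nose down inside the jig's open bush (the one without the locating pin) until its point rests on the bar, press straight down until its spring trips with a snap, and stop there: do not lean on it hard, and do not fire it anywhere but in that bush. Then lower it gently back into its own hole in the block and let go, leaving everything else undisturbed.

Things in the scene. Friction and masses are not known exactly. Their poses are not given: they have to be found in the camera images.
- punch: Automatic (spring-trip) centre punch, 0.2 kg, 135 mm long, standing nose down in one of the block's holes (which one varies). Origin on its axis in the flat shoulder under the barrel, z up to the cap. Above it a straight 17 mm knurled steel barrel up to 70 mm, a groove, then a fluted cap ending at 95 mm; below it the 8 mm nose, 40 mm long. In the block it rests on its shoulder.
- punch_point: The point of the punch's nose (the last 3.5 mm of the nose, a cone down to a 2.4 mm blunt end); its origin is the very tip, 40 mm below the punch's origin while the nose is fully out. It goes up into the barrel as the nose is pressed in.
- nose (a joint): How far the nose is pushed into the barrel, m: 0 fully out, 0.0105 at its end stop. The push it takes rises evenly from 5 N to a peak of about 13 N near 0.007, where the spring lets go; it drops to 6 N and the nose snaps in. Tripped means beyond 0.009. Past the end stop it is solid and the force climbs at once: over 25 N chips the point. The nose springs out again when unloaded.
- block: Wooden tool block, 64 x 160 x 50 mm high, fixed. Origin under its centre, z up, y along its row of three holes, 11 mm diameter and 46 mm deep, at y = -50, 0 and +50 mm; the tools' shoulders rest on its top, 50 mm above the bench.
- jig: Steel marking jig, bolted down. Origin under its centre, z up, y along the bar. Base 110 x 270 x 12 mm; bush plate 110 x 130 mm, top 40 mm above the bench, with two flanged bushes of 20 mm outer diameter at y = -36 mm (locating pin in it) and +36 mm (open). Side screws reach x = -73 mm, an end stop 33 mm high is at y = +124 mm. Under the plate a flat bar, 50 mm wide, is clamped.
- bush_mouth (a point): Centre of the upper rim of the open bush, 43 mm above the bench. Its bore is round, 9.5 mm wide and 15 mm long, straight down. Bars of 4 to 14 mm thickness are used, so the bar's upper face lies 17 to 27 mm below this point; no pose tells how far.
- locating_pin: Loose steel locating pin with a round 21 mm knob standing in the other bush, 22 mm tall above the bush mouth; origin on its axis at the mouth. It stays where it is: no part of the job.
- pin_punch: Hexagonal steel pin punch, 14 mm across, standing in the tool block, ending 70 mm above its shoulder; origin in its shoulder. It stays where it is: no part of the job.
- scriber: Scriber with a rounded wooden handle, 19 mm thick, standing in the tool block, ending 62 mm above its shoulder; origin in its shoulder. It stays where it is: no part of the job.
- hammer: Hammer with wooden handle, about 300 mm long, lying behind the work; origin under its middle. It stays where it is: no part of the job.
- try_square: Try square, wooden stock 105 x 19 x 16 mm and steel blade 150 mm, lying in front of the jig; origin under the stock's centre. It stays where it is: no part of the job.
- washer: Steel washer, 38 mm wide, 4 mm thick, lying flat; origin under its centre. It stays where it is: no part of the job.
- disc_box: Cardboard box of cutting discs, 130 x 130 x 45 mm, behind the jig; origin under its centre. It stays where it is: no part of the job.
- grinder: Cordless angle grinder, about 330 mm long and 85 mm high, at the right side; origin under its middle. It stays where it is: no part of the job.

How it is judged:
By the outcome, as a careful person would: the job done as asked, in the order asked, and still so for the second after the job is handed in, with the robot touching nothing.
It also fails if it takes over 72 s, if anything falls off the work surface, if the arm or the gripper's body presses on something with over 40 N, if the wrist force passes 120 N, or if a joint passes its speed limit or range.

### The arm

A 6-joint arm with a two-finger parallel gripper is mounted at the origin on the work surface. World frame = base frame: x ahead of the robot, y to its left, z up, the work surface at z = 0. Lengths are in mm, angles in rad, forces in N, time in s.
With the tool pointing down it reaches from about 300 to 875 mm from the base axis. Payload 6.4 kg.
Tool frame: the origin (TCP) lies midway between the tips of the shut fingers; the grasp point (between the pads) lies 19 mm behind it; z points along the fingers, y is the line along which they close (so a half turn about z gives the same grasp; the last joint's range is limited). The gripper opens to 88 mm and grips with 3 to 60 N. Pads are 18 mm wide; open, the fingers measure 123 mm over their backs; the gripper's body (75 mm by 187 mm) begins 45 mm behind the grasp point.
Start: joints at [0.915, 0.181, 1.607, -0, 1.354, -0.206], TCP at [249.993, 517.827, 238.714] pointing down, gripper open.
Joint ranges: [-2.99, 2.99], [-0.89, 2.07], [0.3, 2.58], [-1.14, 4.28], [0, 2.63], [-3.12, 3.12]. Speed limits (rad/s): [2.57, 2.57, 3.01, 3.14, 3.14, 3.14].

### API

Orientations are given as a rotation vector (axis times angle).
In Python, from bench import monitor, imaging, ticket, finder gives the robot as it stands.
- The arm moves only by the shell command python3 -m crank 'ROWS'. ROWS is JSON, a list of rows, each a list of 3 entries, a list of its own where there are three numbers: the shift along the tool's x, y, z in cm, then the turn, a rotation vector about the tool's x, y, z in rad, then the closure, from 0 (fully open) to 1 (shut). In form: [[[dx, dy, dz], [rx, ry, rz], gripper], ...]. A call has 1 to 12 rows; each row shifts and turns the commanded pose from where the row before left it, along the tool's axes as they then stand; what a row does not reach is not made up. A row lasts 1/10 s, in which the tool goes at most 50 mm and 8.59 degrees, less where a joint would pass 70% of its speed; a pose out of reach is approached as far as the arm can. A call is refused whole if a number of a shift passes 5 or a number of a turn 0.15, either way. A call with a gripper value outside its range is refused whole. The fingers move at their own pace and stop on an object; the grip force is fixed at half the most. Time passes only in rows, so rows that do not move let the fingers close. It gives the time, the measured TCP pose, the force, the opening and the grip force at its end, in the units of the state.
- monitor.get_state(): the state, without advancing time (a new reading comes with each control period).
- imaging.capture(name): name is "side" or "top" or "wrist"; returns a dict with "frame" (420x560x3 uint8, red, green, blue), "intrinsics" (3x3 intrinsics, pixels), "dist_coeffs" ([k1, k2, p1, p2, k3] as OpenCV has them; the pictures are not rectified), "origin" and "orientation" of the camera in the world; the wrist camera has in their place "T_tool_cam" (4x4, takes a point from camera to tool coordinates, whose origin is the TCP and whose axes are the flange's). Camera axes: x right, y down, z forward; pixel columns grow to the right and rows downward; lengths in mm; the calibration is good to about 2 mm. A picture is of the moment at which its call begins: read the wrist's pose just before it. There is no depth.
- ticket.hand_in(): hands the job in; it is judged then, once.
Trained networks look in the newest picture that a camera, given by its name, has taken for a name from the list of things; names that differ only in an ending like _2 or _b are one class to them, and where a whole thing is asked for, a point or a joint stands for the part that bears it (a point fixed in the world has none). Each returns a list of dicts, best first, with "p" (0 to 1); they miss things now and then, are a little off and sometimes report something else, mostly with a low value. They report only what shows in the picture. A call takes as long as a camera call.
- finder.spot_in(camera, query): "rect" ([left, top, right, bottom] in pixels, round what is visible of it).
The state is a dict: "clock": time; "joint_pos": joint angles; "qvel": joint speeds; "effort": joint torques, N m; "eef_pos": TCP position; "orientation": TCP orientation; "force": force on the tool from outside, world axes, zero at the start; "torque": the same for the moment, N m; "width": finger opening in mm; "gripper_force": force on a finger pad.
Only numpy, scipy, OpenCV 4.12 (cv2) and the standard library are available. Lean on these libraries where they do the work, as an engineer would, in place of code of your own. Each camera call takes 0.05 s, during which the arm holds its last target. There are 200 camera calls.

## Working session

There is one attempt and no reset: what is moved stays moved. The work goes in short steps, Python scripts to look and compute and a shell command to move; the robot and the scene stay as the last step left them, time stands still between calls to the robot, and variables do not carry over. Pictures are saved under pics/ and viewed, at most 10 in all, crops included, and the job is handed in when it is done.

```bash
mkdir -p pics; python3 - <<'E'
from bench import monitor, imaging, finder
import cv2, numpy as np
print(monitor.get_state())
ims=[]
for c in ["side","top","wrist"]:
    d=imaging.capture(c); cv2.imwrite(f"pics/{c}0.png",d["frame"][:,:,::-1])
    print(c,{k:np.round(v,4).tolist() for k,v in d.items() if k!="frame"})
    for q in ["punch","block","jig","bush_mouth","locating_pin","pin_punch","scriber"]:
        print(q,[(np.round(r["rect"]).tolist(),round(r["p"],2)) for r in finder.spot_in(c,q)[:2]])
E
```

```text
{'clock': 0.0, 'joint_pos': array([ 9.14670270e-01,  1.81538594e-01,  1.60799076e+00,  2.91149464e-05,
        1.35379553e+00, -2.06317564e-01]), 'qvel': array([-0.0002044 ,  0.00062207,  0.00151185, -0.00016264, -0.00041115,
        0.00045862]), 'effort': array([ 4.74925619e-04, -4.33846271e+01, -3.41854084e+01,  7.03235460e-02,
        3.83765996e-02, -9.84471512e-05]), 'eef_pos': array([249.66216893, 517.38475762, 237.81984778]), 'orientation': array([-7.00458260e-01, -3.06173899e+00,  2.45264862e-03]), 'force': array([0.11253212, 0.36505293, 0.35455281]), 'torque': array([ 0.01201037, -0.04183877, -0.01140392]), 'gripper_force': 0.0, 'width': 87.93570135346295}
side {'intrinsics': [[452.1007, 0.0, 282.9918], [0.0, 452.1007, 213.3727], [0.0, 0.0, 1.0]], 'dist_coeffs': [-0.1494, 0.0, 0.0, 0.0, 0.0], 'origin': [459.5585, -1080.9399, 907.0894], 'orientation': [-2.2668, 0.1493, -0.0422]}
punch [([254.0, 139.0, 260.0, 165.0], 0.66)]
block [([241.0, 150.0, 276.0, 188.0], 0.95), ([248.0, 206.0, 300.0, 286.0], 0.38)]
jig [([246.0, 207.0, 298.0, 285.0], 0.93)]
bush_mouth [([245.0, 208.0, 
[... 424 characters left out ...]
366.0], 0.38)]
block [([121.0, 204.0, 194.0, 253.0], 0.62)]
jig []
bush_mouth [([254.0, 206.0, 367.0, 263.0], 0.82)]
locating_pin []
pin_punch [([128.0, 215.0, 143.0, 221.0], 0.39)]
scriber [([167.0, 234.0, 179.0, 239.0], 0.41), ([257.0, 203.0, 366.0, 258.0], 0.22)]
wrist {'intrinsics': [[296.5228, 0.0, 283.2144], [0.0, 296.5228, 213.0469], [0.0, 0.0, 1.0]], 'dist_coeffs': [-0.0492, 0.0, 0.0, 0.0, 0.0], 'T_tool_cam': [[-0.0004, -0.9511, -0.309, 79.53], [1.0, -0.0006, 0.0003, 1.3245], [-0.0005, -0.309, 0.9511, -146.4437], [0.0, 0.0, 0.0, 1.0]]}
punch []
block [([141.0, 374.0, 237.0, 393.0], 0.69)]
jig [([139.0, 374.0, 238.0, 392.0], 0.47)]
bush_mouth []
locating_pin []
pin_punch []
scriber []
```

```bash
cat > h.py <<'E'
from bench import monitor, imaging, finder
import cv2, numpy as np
from scipy.spatial.transform import Rotation as R
def cam(c):
    s=monitor.get_state(); d=imaging.capture(c)
    if c=="wrist":
        T=np.eye(4);T[:3,:3]=R.from_rotvec(s["orientation"]).as_matrix();T[:3,3]=s["eef_pos"]
        T=T@np.array(d["T_tool_cam"])
    else:
        T=np.eye(4);T[:3,:3]=R.from_rotvec(np.ravel(d["orientation"])).as_matrix();T[:3,3]=d["origin"]
    d["T"]=T; return d
def onz(d,uv,z):
    p=cv2.undistortPoints(np.array([[uv]],float),np.array(d["intrinsics"]),np.array(d["dist_coeffs"]))[0,0]
    r=d["T"][:3,:3]@[p[0],p[1],1]; o=d["T"][:3,3]
    return o+r*(z-o[2])/r[2]
def px(d,P):
    Ti=np.linalg.inv(d["T"]); 
    return cv2.projectPoints(np.array(P,float).reshape(-1,1,3),cv2.Rodrigues(Ti[:3,:3])[0],Ti[:3,3],np.array(d["intrinsics"]),np.array(d["dist_coeffs"]))[0][:,0]
def save(d,name,box=None,k=1):
    f=d["frame"][:,:,::-1]
    if box: f=f[box[1]:box[3],box[0]:box[2]]
    cv2.imwrite("pics/"+name+".png",cv2.resize(f,None,fx=k,fy=k,interpolation=cv2.INTER_CUBIC))
E
python3 - <<'E'
from h import *
d=cam("top")
save(d,"topc",(100,160,400,385),2.6)
E
```

```text
(no output)
```

View pics/topc.png

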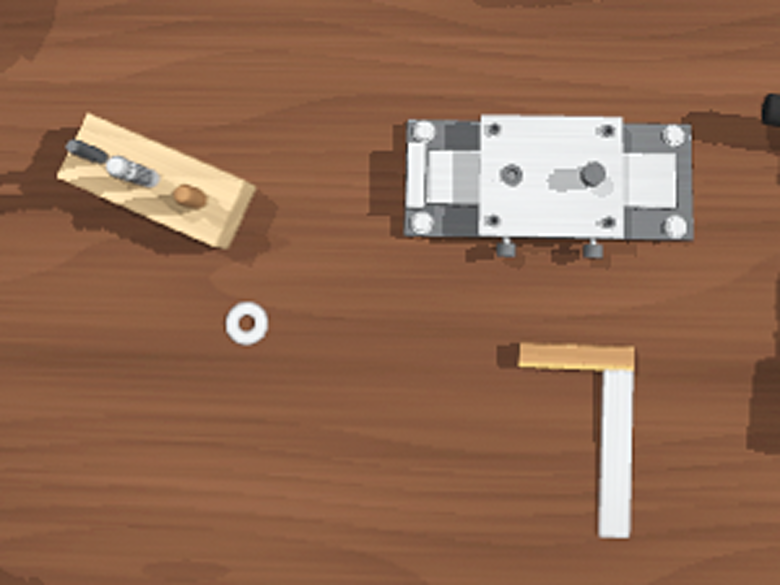

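The top view shows the block at left with pin punch (left), punch (middle hole, cap at crop 118,165) and scriber. The open bush is at crop (511,175) and the locating pin at (593,175).

```bash
python3 - <<'E'
from h import *
d=cam("top")
f=lambda u,v:(100+u/2.6,160+v/2.6)
for n,u,v,z in [("cap",118,165,145),("scr",187,195,105),("pinp",78,150,110),("shoulder",150,178,50),("bush",511,175,43),("pin",594,172,65),("blk",87,113,50),("blk",57,180,50),("blk",222,248,50),("blk",244,182,50)]:
    print(n,np.round(onz(d,f(u,v),z),1))
s=monitor.get_state(); print(np.round(R.from_rotvec(s["orientation"]).as_matrix(),3))
E
```

```text
cap [511.6 209.5 145. ]
scr [492.2 162.7 105. ]
pinp [527.9 257.4 110. ]
shoulder [512.  213.1  50. ]
bush [ 522.6 -113.9   43. ]
pin [ 524.1 -186.4   65. ]
blk [570.6 276.   50. ]
blk [508.2 298.4  50. ]
blk [450.6 143.6  50. ]
blk [510.3 127.2  50. ]
[[-0.901  0.435 -0.   ]
 [ 0.435  0.901  0.   ]
 [ 0.    -0.    -1.   ]]
```

```bash
python3 -m crank '[[[-4.1,-1.8,0],[0,0,0],0],[[-4.1,-1.8,0],[0,0,0],0],[[-4.1,-1.8,0],[0,0,0],0],[[-4.1,-1.8,0],[0,0,0],0],[[-4.1,-1.8,0],[0,0,0],0],[[-4.1,-1.8,0],[0,0,0],0],[[-4.1,-1.8,0],[0,0,0],0],[[-4.1,-1.8,0],[0,0,0],0],[[-4.1,-1.8,0],[0,0,0],0]]'
python3 -m crank '[[[0,0,0],[0,0,0.1476],0],[[0,0,0],[0,0,0.1476],0],[[0,0,0],[0,0,0.1476],0],[[0,0,0],[0,0,0.1476],0],[[0,0,0],[0,0,0.1476],0],[[0,0,0],[0,0,0.1476],0],[[0,0,0],[0,0,0.1476],0],[[0,0,0],[0,0,0.1476],0],[[0,0,0],[0,0,0.1476],0],[[0,0,0],[0,0,0.1476],0],[[0,0,0],[0,0,0],0]]'
python3 - <<'E'
from h import *
s=monitor.get_state(); print(s["clock"],s["eef_pos"],R.from_rotvec(s["orientation"]).as_matrix().round(3),s["joint_pos"])
d=cam("wrist"); save(d,"w1",None,1.4)
for q in ["punch","block","pin_punch","scriber"]:
    print(q,[(np.round(r["rect"]).tolist(),round(r["p"],2)) for r in finder.spot_in("wrist",q)[:2]])
print(px(d,[[511,210,145],[511,210,50]]))
E
```

```text
clock: 2.2
eef_pos: [512.9, 209.9, 238.9]
orientation: [0.701, 3.062, 0.0]
force: [0.7, 0.1, 0.7]
width: 88.1
gripper_force: 0.0
clock: 3.3
eef_pos: [511.9, 211.5, 238.7]
orientation: [2.58, 1.793, 0.0]
force: [0.2, 0.7, -0.0]
width: 87.8
gripper_force: 0.0
3.3 [511.87252304 211.49145174 238.7215235 ] [[ 0.349  0.937  0.   ]
 [ 0.937 -0.349 -0.   ]
 [ 0.     0.    -1.   ]] [ 1.77484118e-01  1.33753068e-01  1.66071194e+00 -1.28229318e-05
  1.34707688e+00  5.33829495e-01]
punch [([273.0, 181.0, 289.0, 219.0], 0.64)]
block [([252.0, 112.0, 315.0, 254.0], 0.58)]
pin_punch [([280.0, 140.0, 290.0, 157.0], 0.71)]
scriber [([271.0, 221.0, 289.0, 256.0], 0.95)]
[[281.80881621 219.0131311 ]
 [282.15318006 192.23583061]]
```

View pics/w1.png

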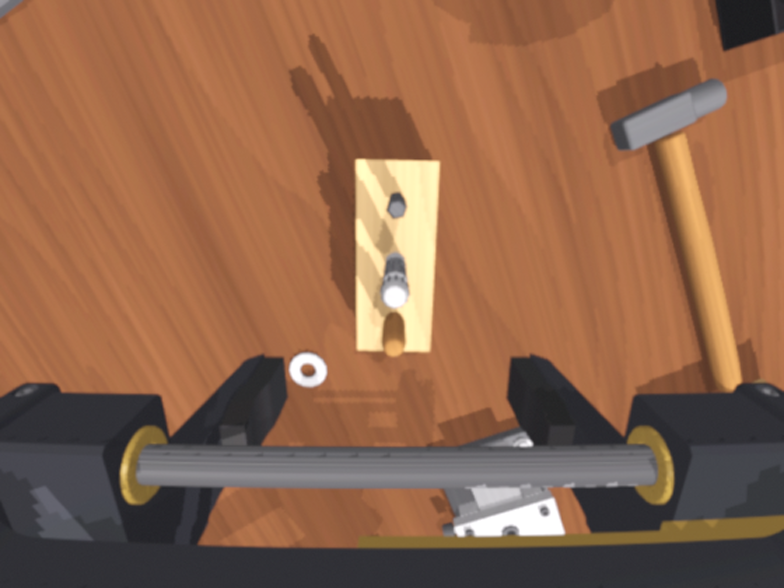

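The wrist view shows the block upright, with the punch cap at view (394,294), pin punch above and scriber below. I'll refine the cap position against both cameras.

```bash
python3 - <<'E'
from h import *
d=cam("wrist")
for n,u,v,z in [("cap",394,295,145),("sh",395,253,50),("pinp top",398,211,120),("scr",394,346,112),("blk TL",356,160,50),("TR",439,161,50),("BL",357,351,50),("BR",431,352,50)]:
    print(n,np.round(onz(d,(u/1.4,v/1.4),z),1))
a=d["frame"][170:235,260:305]
t=cam("top"); b=t["frame"][205:265,115:200]
cv2.imwrite("pics/c2.png",np.hstack([cv2.resize(a[:,:,::-1],(360,520),interpolation=2),cv2.resize(b[:,:,::-1],(425,300),interpolation=2).repeat(1,0) if 0 else cv2.copyMakeBorder(cv2.resize(b[:,:,::-1],(425,300),interpolation=2),0,220,0,0,0)]))
E
```

```text
cap [513.3 217.1 145. ]
sh [515.7 222.8  50. ]
pinp top [532.  260.9 120. ]
scr [496.1 171.3 112. ]
blk TL [512.8 301.5  50. ]
TR [572.5 278.7  50. ]
BL [453.5 151.7  50. ]
BR [514.7 128.1  50. ]
```

View pics/c2.png

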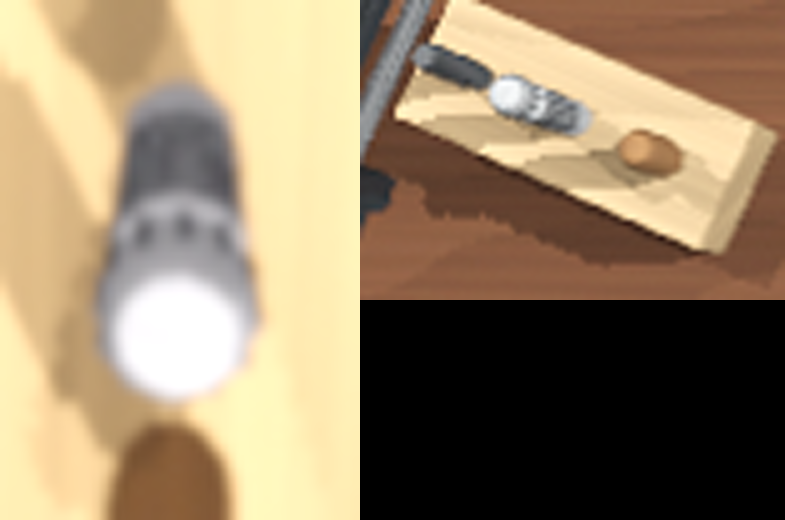

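```bash
python3 -m crank '[[[0.35,0,3],[0,0,0],0],[[0,0,4],[0,0,0],0],[[0,0,0],[0,0,0],0],[[0,0,0],[0,0,0],0]]'
python3 - <<'E'
from h import *
d=cam("wrist"); save(d,"w3",(180,130,380,330),3)
s=monitor.get_state(); e=s["eef_pos"]
x=R.from_rotvec(s["orientation"]).as_matrix()[:,0]
print(e,px(d,[[e[0],e[1],145],[e[0],e[1],50]]).round(1), px(d,[list(e+10*x)[:2]+[145]]))
for q in ["punch","pin_punch","scriber"]:
    print(q,[(np.round(r["rect"],1).tolist(),round(r["p"],2)) for r in finder.spot_in("wrist",q)[:2]])
E
```

```text
clock: 4.05
eef_pos: [512.7, 214.7, 168.7]
orientation: [-2.578, -1.795, 0.003]
force: [0.5, 0.1, 0.2]
width: 88.2
gripper_force: 0.0
[513.81105334 214.9276942  170.14699183] [[283.4 251.9]
 [283.5 207.8]] [[283.3859995  237.20816271]]
punch [([270.7, 198.6, 294.3, 258.3], 0.66)]
pin_punch [([274.6, 148.3, 295.6, 178.0], 0.73)]
scriber [([269.4, 257.4, 293.0, 296.9], 0.85)]
```

View pics/w3.png

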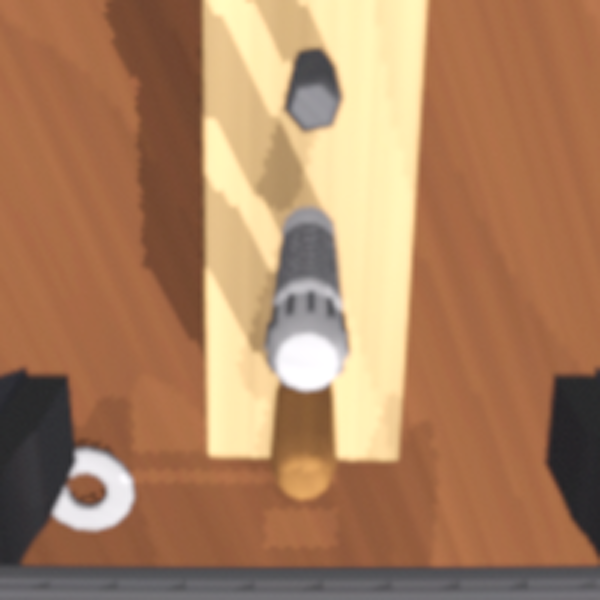

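Cap at view (307,361), within about 1 mm of the tool axis, and the fingers are symmetric around it. Descend and grip.

```bash
python3 -m crank '[[[0.1,-0.08,2],[0,0,0],0],[[0,0,2],[0,0,0],0],[[0,0,2],[0,0,0],0],[[0,0,2.2],[0,0,0],0],[[0,0,0],[0,0,0],0],[[0,0,0],[0,0,0],0]]'
python3 -m crank '[[[0,0,0],[0,0,0],0.5],[[0,0,0],[0,0,0],0.7],[[0,0,0],[0,0,0],1],[[0,0,0],[0,0,0],1],[[0,0,0],[0,0,0],1],[[0,0,0],[0,0,0],1],[[0,0,0],[0,0,0],1],[[0,0,0],[0,0,0],1]]'
```

```text
clock: 4.85
eef_pos: [513.3, 216.1, 87.8]
orientation: [2.578, 1.794, 0.001]
force: [0.0, -1.4, 1.0]
width: 88.5
gripper_force: 0.0
clock: 5.65
eef_pos: [512.6, 216.0, 86.7]
orientation: [-2.579, -1.794, 0.0]
force: [-0.4, 0.2, 0.4]
width: 26.3
gripper_force: 0.0
```

```bash
python3 -m crank '[[[0,0,0],[0,0,0],1],[[0,0,0],[0,0,0],1],[[0,0,0],[0,0,0],1],[[0,0,0],[0,0,0],1],[[0,0,0],[0,0,0],1]]'
```

```text
clock: 6.15
eef_pos: [512.6, 216.0, 86.7]
orientation: [-2.579, -1.794, 0.0]
force: [0.1, -1.0, -0.6]
width: 16.0
gripper_force: 30.0
```

```bash
python3 -m crank '[[[0,0,-0.5],[0,0,0],1],[[0,0,-1],[0,0,0],1],[[0,0,-1.5],[0,0,0],1],[[0,0,-2],[0,0,0],1],[[0,0,-2],[0,0,0],1],[[0,0,-2],[0,0,0],1],[[0,0,-2],[0,0,0],1],[[0,0,-2],[0,0,0],1],[[0,0,0],[0,0,0],1],[[0,0,0],[0,0,0],1]]'
python3 - <<'E'
from h import *
d=cam("wrist"); save(d,"w4",(180,130,380,330),3)
s=monitor.get_state(); e=s["eef_pos"]; z=e[2]
print(e, px(d,[[e[0],e[1],z+59],[e[0],e[1],z-36],[e[0],e[1],z-76]]).round(1),s["force"])
E
```

```text
clock: 7.15
eef_pos: [512.9, 216.1, 217.5]
orientation: [2.578, 1.794, 0.002]
force: [-0.1, 0.3, -1.6]
width: 16.2
gripper_force: 30.0
[512.26732992 215.93068613 216.380253  ] [[279.7 348.5]
 [281.  244.6]
 [281.3 224.3]] [ 0.32223182 -0.44674434 -1.44435426]
```

View pics/w4.png

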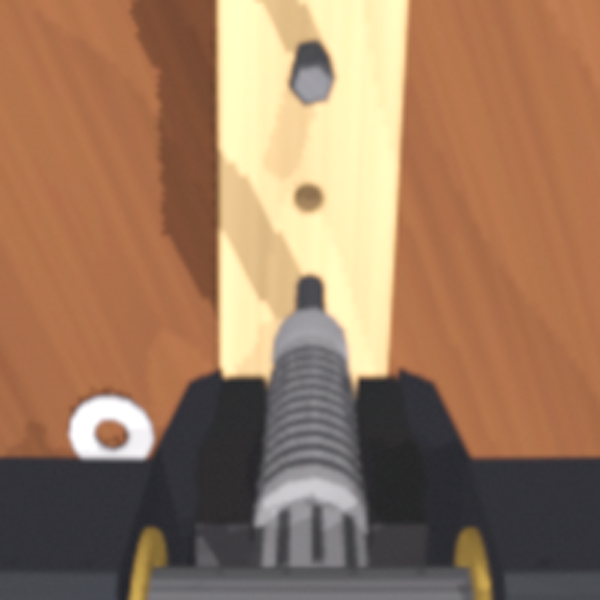

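Punch is lifted, upright, with nose tip at view (310,280) as predicted and the empty hole at (308,198). Go to above the bush.

```bash
python3 -m crank '[[[-2,0.8,0],[0,0,0],1],[[-3.75,1.56,0],[0,0,0],1],[[-3.75,1.56,0],[0,0,0],1],[[-3.75,1.56,0],[0,0,0],1],[[-3.75,1.56,0],[0,0,0],1],[[-3.75,1.56,0],[0,0,0],1],[[-3.75,1.56,0],[0,0,0],1],[[-3.75,1.56,0],[0,0,0],1],[[-1.75,0.76,1],[0,0,0],1],[[0,0,2],[0,0,0],1],[[0,0,2],[0,0,0],1],[[0,0,1],[0,0,0],1]]'
python3 -m crank '[[[0,0,0],[0,0,0],1],[[0,0,0],[0,0,0],1],[[0,0,0],[0,0,0],1]]'
python3 - <<'E'
from h import *
d=cam("wrist"); save(d,"w5",(180,130,380,330),3)
s=monitor.get_state(); e=s["eef_pos"]; z=e[2]
Rm=R.from_rotvec(s["orientation"]).as_matrix()
print(e,s["orientation"],s["force"], px(d,[e+Rm@[0,0,76],[e[0],e[1],43]]).round(1),px(d,[e+Rm@[10,0,z-43],e+Rm@[0,10,z-43]]).round(1))
E
```

```text
clock: 8.4
eef_pos: [523.5, -108.2, 153.5]
orientation: [-2.576, -1.791, 0.004]
force: [0.4, 0.3, -2.8]
width: 16.4
gripper_force: 30.0
clock: 8.7
eef_pos: [526.1, -108.7, 157.7]
orientation: [2.577, 1.794, 0.001]
force: [0.1, -0.3, -1.9]
width: 15.9
gripper_force: 30.0
[ 526.13568368 -108.72722249  157.79998171] [2.57697906e+00 1.79399665e+00 1.46633615e-03] [ 1.2573683  -0.22990589 -2.41227279] [[282.2 224.3]
 [282.1 209.8]] [[282.3 199.3]
 [293.1 209.8]]
```

View pics/w5.png

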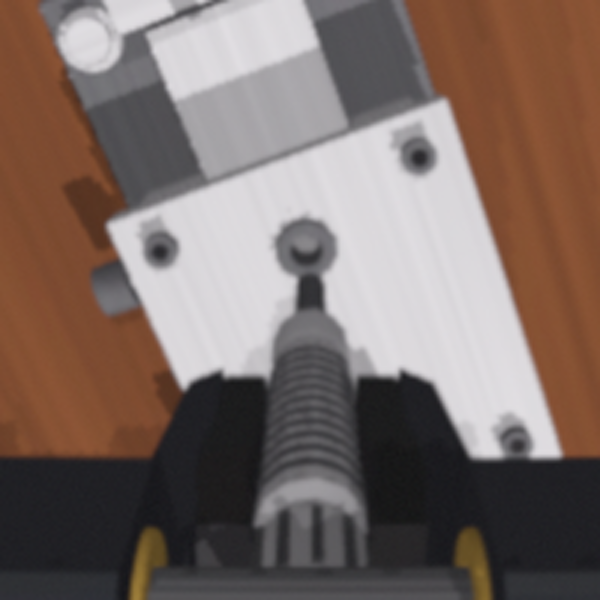

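Bush mouth at view (306,246), tip at (310,282); the remaining offset is about −2 mm x and −1.1 mm y in tool axes. Correct and descend to just above it.

```bash
python3 -m crank '[[[-0.2,-0.11,1],[0,0,0],1],[[0,0,1],[0,0,0],1],[[0,0,0.8],[0,0,0],1],[[0,0,0],[0,0,0],1],[[0,0,0],[0,0,0],1],[[0,0,0],[0,0,0],1]]'
python3 - <<'E'
from h import *
ds=[cam("wrist") for _ in range(4)]; d=ds[0]
d["frame"]=np.mean([x["frame"] for x in ds],0).astype(np.uint8)
save(d,"w6",(245,190,320,260),8)
s=monitor.get_state(); e=s["eef_pos"]; z=e[2]
Rm=R.from_rotvec(s["orientation"]).as_matrix()
print(e,s["orientation"],s["force"], px(d,[e+Rm@[0,0,76],[e[0],e[1],43]]).round(1),px(d,[e+Rm@[10,0,z-43],e+Rm@[0,10,z-43]]).round(1))
E
```

```text
clock: 9.35
eef_pos: [523.9, -110.3, 128.9]
orientation: [2.578, 1.794, 0.0]
force: [-1.1, -0.5, -1.7]
width: 16.3
gripper_force: 30.0
[ 523.93416087 -110.25986073  129.07116853] [2.57827633e+00 1.79397598e+00 5.63013639e-04] [ 0.06822886  0.33923849 -1.79752198] [[282.1 224.3]
 [282.1 220.1]] [[282.2 208.6]
 [294.2 220.1]]
```

View pics/w6.png

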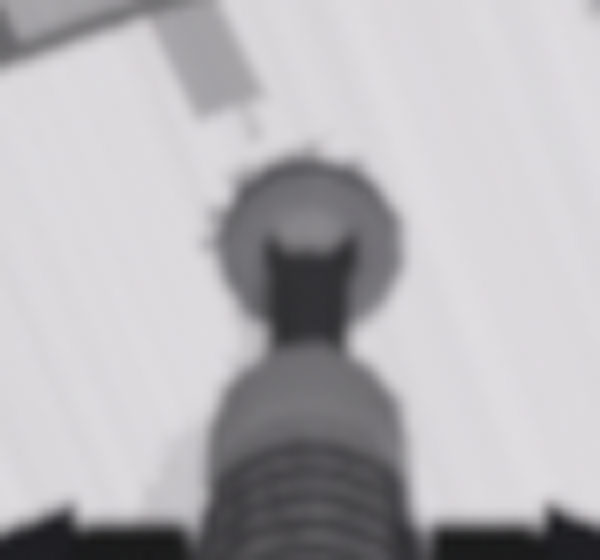

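Nose and bush are centred in columns (311 vs 312); row offset about 0.3 mm. Nudge and insert, watching side forces.

```bash
python3 -m crank '[[[-0.03,0,0.5],[0,0,0],1],[[0,0,0.3],[0,0,0],1],[[0,0,0.3],[0,0,0],1],[[0,0,0.3],[0,0,0],1],[[0,0,0.2],[0,0,0],1],[[0,0,0],[0,0,0],1]]'
python3 -c "
from bench import monitor
print(monitor.get_state())"
```

```text
clock: 10.15
eef_pos: [523.5, -110.6, 112.4]
orientation: [2.579, 1.794, -0.001]
force: [0.7, -1.7, -3.5]
width: 16.3
gripper_force: 30.0
{'clock': 10.15, 'joint_pos': array([-4.30042479e-01,  2.44560592e-01,  1.80934186e+00, -3.33145165e-04,
        1.08784743e+00, -7.48878726e-02]), 'qvel': array([ 9.22828821e-04, -4.41804358e-03, -1.97326511e-03,  5.42530295e-04,
        6.63554642e-03, -1.16736999e-05]), 'effort': array([ 6.94414638e-01, -4.29678476e+01, -3.00365710e+01,  4.54364559e-01,
        2.65088053e-01,  2.61593141e-04]), 'eef_pos': array([ 523.50234539, -110.61683404,  112.37004557]), 'orientation': array([ 2.57876519e+00,  1.79429188e+00, -5.24645626e-04]), 'force': array([ 0.67203085, -1.71185074, -3.45263018]), 'torque': array([-0.389632  ,  0.03953189,  0.03697281]), 'gripper_force': 29.998533090110868, 'width': 16.286522645691687}
```

```bash
python3 -m crank '[[[0,0,0.2],[0,0,0],1],[[0,0,0.2],[0,0,0],1],[[0,0,0],[0,0,0],1]]'
python3 -c "
from bench import monitor
print(monitor.get_state()['torque'])"; python3 -m crank '[[[0,0,0.2],[0,0,0],1],[[0,0,0],[0,0,0],1]]';python3 -c "
from bench import monitor
print(monitor.get_state()['torque'])"
```

```text
clock: 10.45
eef_pos: [523.6, -110.6, 108.6]
orientation: [2.579, 1.794, -0.0]
force: [0.2, -1.2, -1.8]
width: 16.2
gripper_force: 30.0
[-0.46707433  0.02487614 -0.00804748]
clock: 10.65
eef_pos: [523.6, -110.6, 106.6]
orientation: [2.579, 1.794, 0.0]
force: [0.9, -1.4, -2.2]
width: 16.1
gripper_force: 30.0
[-0.45384422 -0.05092818 -0.01394861]
```

```bash
python3 -m crank '[[[-0.03,0.01,0],[0,0,0],1],[[0,0,0],[0,0,0],1]]'
python3 -c "
from bench import monitor
print(monitor.get_state()['torque'])"; python3 -m crank '[[[-0.02,0.01,0],[0,0,0],1],[[0,0,0],[0,0,0],1]]';python3 -c "
from bench import monitor
print(monitor.get_state()['torque'])"
```

```text
clock: 10.85
eef_pos: [523.6, -110.7, 106.6]
orientation: [-2.579, -1.794, -0.0]
force: [1.2, -1.5, -2.2]
width: 15.8
gripper_force: 30.0
[-0.4354817  -0.05542842  0.00251107]
clock: 11.05
eef_pos: [523.5, -110.8, 106.7]
orientation: [-2.578, -1.794, -0.0]
force: [0.1, -1.0, -2.5]
width: 16.3
gripper_force: 30.0
[-0.33288714  0.04855626 -0.00713363]
```

```bash
python3 -m crank '[[[-0.04,0.015,0],[0,0,0],1],[[0,0,0],[0,0,0],1],[[0,0,0],[0,0,0],1]]'
python3 -c "
from bench import monitor
print(monitor.get_state()['torque'])"; python3 -m crank '[[[0,0,0.1],[0,0,0],1],[[0,0,0.1],[0,0,0],1],[[0,0,0],[0,0,0],1]]';python3 -c "
from bench import monitor
print(monitor.get_state()['torque'])"
```

```text
clock: 11.35
eef_pos: [523.4, -111.2, 106.6]
orientation: [-2.578, -1.794, 0.0]
force: [-1.0, -0.5, -2.5]
width: 16.0
gripper_force: 30.0
[-0.07830959  0.06096131  0.01170132]
clock: 11.65
eef_pos: [523.4, -111.3, 104.5]
orientation: [-2.578, -1.794, 0.0]
force: [0.0, 0.5, -1.8]
width: 16.2
gripper_force: 30.0
[-0.03533731  0.07164475 -0.01327277]
```

```bash
for i in 1; do python3 -m crank '[[[0,0,0.1],[0,0,0],1],[[0,0,0.1],[0,0,0],1],[[0,0,0],[0,0,0],1]]'; done; python3 -m crank '[[[0,0,0.1],[0,0,0],1],[[0,0,0.1],[0,0,0],1],[[0,0,0],[0,0,0],1]]'
```

```text
clock: 11.95
eef_pos: [523.5, -111.4, 102.5]
orientation: [-2.579, -1.794, 0.0]
force: [-0.9, 0.9, -1.1]
width: 16.3
gripper_force: 30.0
clock: 12.25
eef_pos: [523.5, -111.4, 100.5]
orientation: [-2.579, -1.794, 0.0]
force: [0.6, 0.9, -1.8]
width: 15.8
gripper_force: 30.0
```

```bash
python3 -m crank '[[[0,0,0.1],[0,0,0],1],[[0,0,0.1],[0,0,0],1],[[0,0,0],[0,0,0],1]]'
```

```text
clock: 12.55
eef_pos: [523.5, -111.4, 98.5]
orientation: [-2.579, -1.794, 0.0]
force: [-0.8, 0.5, -2.1]
width: 16.2
gripper_force: 30.0
```

```bash
python3 -m crank '[[[0,0,0.1],[0,0,0],1],[[0,0,0.1],[0,0,0],1],[[0,0,0],[0,0,0],1]]'
```

```text
clock: 12.85
eef_pos: [523.5, -111.4, 96.6]
orientation: [-2.579, -1.794, 0.0]
force: [0.0, -1.0, -2.4]
width: 16.4
gripper_force: 30.0
```

```bash
python3 -m crank '[[[0,0,0.1],[0,0,0],1],[[0,0,0.1],[0,0,0],1],[[0,0,0],[0,0,0],1]]'
```

```text
clock: 13.15
eef_pos: [523.6, -111.5, 94.7]
orientation: [2.579, 1.794, 0.0]
force: [-0.5, 0.2, -0.9]
width: 16.4
gripper_force: 30.0
```

```bash
python3 -m crank '[[[0,0,0.1],[0,0,0],1],[[0,0,0.1],[0,0,0],1],[[0,0,0],[0,0,0],1]]'
```

```text
clock: 13.45
eef_pos: [523.9, -111.6, 93.2]
orientation: [2.578, 1.794, 0.0]
force: [-1.3, -0.2, 4.2]
width: 16.3
gripper_force: 30.0
```

```bash
python3 -m crank '[[[0,0,0.1],[0,0,0],1],[[0,0,0.1],[0,0,0],1],[[0,0,0],[0,0,0],1]]'
```

```text
clock: 13.75
eef_pos: [523.9, -111.6, 91.2]
orientation: [2.578, 1.794, 0.0]
force: [-1.9, 0.3, 6.5]
width: 16.1
gripper_force: 30.0
```

```bash
python3 -m crank '[[[0,0,0.1],[0,0,0],1],[[0,0,0.1],[0,0,0],1],[[0,0,0],[0,0,0],1]]'
```

```text
clock: 14.05
eef_pos: [524.0, -111.6, 89.5]
orientation: [2.578, 1.794, 0.001]
force: [-2.0, 1.4, 8.1]
width: 16.2
gripper_force: 30.0
```

```bash
python3 -m crank '[[[0,0,0.1],[0,0,0],1],[[0,0,0.05],[0,0,0],1],[[0,0,0],[0,0,0],1]]'
```

```text
clock: 14.35
eef_pos: [524.1, -111.7, 88.2]
orientation: [2.578, 1.794, 0.001]
force: [-3.0, 0.8, 9.7]
width: 16.3
gripper_force: 30.0
```

```bash
python3 -m crank '[[[0,0,0.05],[0,0,0],1],[[0,0,0],[0,0,0],1]]'
```

```text
clock: 14.55
eef_pos: [524.1, -111.6, 87.9]
orientation: [2.578, 1.794, 0.001]
force: [-2.7, 0.6, 10.0]
width: 16.3
gripper_force: 30.0
```

```bash
python3 -m crank '[[[0,0,0.05],[0,0,0],1],[[0,0,0],[0,0,0],1]]'
```

```text
clock: 14.75
eef_pos: [524.1, -111.6, 87.4]
orientation: [2.578, 1.794, 0.001]
force: [-3.1, 0.9, 10.8]
width: 16.2
gripper_force: 30.0
```

```bash
python3 -m crank '[[[0,0,0.05],[0,0,0],1],[[0,0,0],[0,0,0],1]]'
```

```text
clock: 14.95
eef_pos: [524.1, -111.7, 86.9]
orientation: [2.578, 1.794, 0.001]
force: [-3.6, 0.5, 10.7]
width: 16.1
gripper_force: 30.0
```

```bash
python3 -m crank '[[[0,0,0.05],[0,0,0],1],[[0,0,0],[0,0,0],1]]'
```

```text
clock: 15.15
eef_pos: [524.0, -111.6, 86.2]
orientation: [2.578, 1.794, 0.001]
force: [-2.9, 0.6, 10.0]
width: 16.3
gripper_force: 30.0
```

```bash
python3 -m crank '[[[0,0,0.05],[0,0,0],1],[[0,0,0],[0,0,0],1]]'
```

```text
clock: 15.35
eef_pos: [523.9, -111.6, 85.5]
orientation: [2.578, 1.794, 0.0]
force: [-1.9, 0.8, 7.9]
width: 16.3
gripper_force: 30.0
```

```bash
python3 -m crank '[[[0,0,0.05],[0,0,0],1],[[0,0,0],[0,0,0],1]]'
```

```text
clock: 15.55
eef_pos: [523.7, -111.5, 84.6]
orientation: [2.578, 1.794, 0.0]
force: [-1.2, 0.1, 4.0]
width: 16.4
gripper_force: 30.0
```

```bash
python3 -m crank '[[[0,0,0.05],[0,0,0],1],[[0,0,0],[0,0,0],1]]'
```

```text
clock: 15.75
eef_pos: [523.7, -111.5, 83.8]
orientation: [2.578, 1.794, 0.0]
force: [-1.0, 0.3, 4.6]
width: 16.1
gripper_force: 30.0
```

```bash
python3 -m crank '[[[0,0,0.03],[0,0,0],1],[[0,0,0],[0,0,0],1]]'
```

```text
clock: 15.95
eef_pos: [523.7, -111.5, 83.5]
orientation: [2.579, 1.794, 0.0]
force: [-1.5, 0.5, 5.0]
width: 16.4
gripper_force: 30.0
```

The spring has tripped: force peaked at about 13 N net, fell to about 6 N, and nose travel is about 10.4 mm. Retract.

```bash
python3 -m crank '[[[0,0,-0.5],[0,0,0],1],[[0,0,-0.5],[0,0,0],1],[[0,0,-1],[0,0,0],1],[[0,0,-1],[0,0,0],1],[[0,0,-1],[0,0,0],1],[[0,0,-1.5],[0,0,0],1],[[0,0,-2],[0,0,0],1],[[0,0,-2],[0,0,0],1],[[0,0,-2],[0,0,0],1],[[0,0,-1.5],[0,0,0],1],[[0,0,0],[0,0,0],1],[[0,0,0],[0,0,0],1]]'
```

```text
clock: 17.15
eef_pos: [523.5, -111.3, 213.5]
orientation: [2.579, 1.794, 0.0]
force: [0.3, 0.2, -2.4]
width: 16.4
gripper_force: 30.0
```

```bash
python3 -m crank '[[[2,-0.8,0],[0,0,0],1],[[3.75,-1.54,0],[0,0,0],1],[[3.75,-1.54,0],[0,0,0],1],[[3.75,-1.54,0],[0,0,0],1],[[3.75,-1.54,0],[0,0,0],1],[[3.75,-1.54,0],[0,0,0],1],[[3.75,-1.54,0],[0,0,0],1],[[3.75,-1.54,0],[0,0,0],1],[[2.04,-0.85,0],[0,0,0],1],[[0,0,0],[0,0,0],1],[[0,0,0],[0,0,0],1],[[0,0,0],[0,0,0],1]]'
python3 -m crank '[[[0,0,2],[0,0,0],1],[[0,0,2],[0,0,0],1],[[0,0,2],[0,0,0],1],[[0,0,1],[0,0,0],1],[[0,0,0],[0,0,0],1],[[0,0,0],[0,0,0],1],[[0,0,0],[0,0,0],1]]'
python3 - <<'E'
from h import *
ds=[cam("wrist") for _ in range(4)]; d=ds[0]
d["frame"]=np.mean([x["frame"] for x in ds],0).astype(np.uint8)
save(d,"w7",(245,180,320,260),7)
s=monitor.get_state(); e=s["eef_pos"]; z=e[2]
Rm=R.from_rotvec(s["orientation"]).as_matrix()
print(e,s["orientation"],s["force"], px(d,[e+Rm@[0,0,76],[e[0],e[1],50]]).round(1),px(d,[e+Rm@[10,0,z-50],e+Rm@[0,10,z-50]]).round(1))
E
```

```text
clock: 18.35
eef_pos: [512.1, 214.8, 212.7]
orientation: [-2.579, -1.793, 0.002]
force: [0.6, -1.1, -2.9]
width: 16.4
gripper_force: 30.0
clock: 19.05
eef_pos: [513.3, 215.7, 144.7]
orientation: [2.578, 1.793, 0.003]
force: [0.5, -1.0, -1.6]
width: 16.2
gripper_force: 30.0
[512.76082671 215.9637709  144.19285651] [2.57821998e+00 1.79417202e+00 1.92024345e-03] [-0.14500698 -0.22513521 -1.62200379] [[281.3 224. ]
 [281.3 216.8]] [[281.4 205.6]
 [293.1 216.8]]
```

View pics/w7.png

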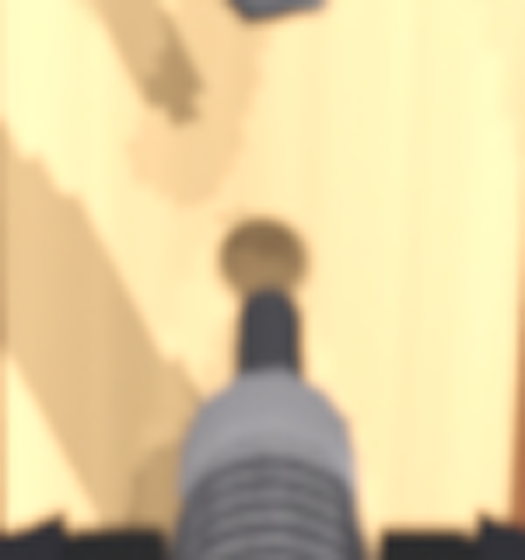

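Hole at crop (263,257), nose at column 270 and nearly aligned. Small correction, then lower.

```bash
python3 -m crank '[[[-0.04,-0.06,1],[0,0,0],1],[[0,0,0.5],[0,0,0],1],[[0,0,0.5],[0,0,0],1],[[0,0,0.5],[0,0,0],1],[[0,0,0.5],[0,0,0],1],[[0,0,0],[0,0,0],1],[[0,0,0],[0,0,0],1]]'
python3 -c "
from bench import monitor
print(monitor.get_state()['torque'])"
```

```text
clock: 19.95
eef_pos: [511.6, 215.6, 113.3]
orientation: [-2.579, -1.794, 0.0]
force: [-0.5, 0.2, -2.3]
width: 15.7
gripper_force: 30.0
[-0.11479573  0.05239347  0.00288159]
```

```bash
python3 -m crank '[[[0,0,0.5],[0,0,0],1],[[0,0,0.5],[0,0,0],1],[[0,0,0.5],[0,0,0],1],[[0,0,0.4],[0,0,0],1],[[0,0,0.3],[0,0,0],1],[[0,0,0.1],[0,0,0],1],[[0,0,0],[0,0,0],1],[[0,0,0],[0,0,0],1]]'
python3 -c "
from bench import monitor
print(monitor.get_state()['torque'])"
```

```text
clock: 20.75
eef_pos: [511.8, 215.7, 90.6]
orientation: [2.579, 1.794, 0.0]
force: [-0.1, 0.7, -1.5]
width: 16.3
gripper_force: 30.0
[-0.04253347  0.09917035 -0.0120014 ]
```

```bash
python3 -m crank '[[[0,0,0.1],[0,0,0],1],[[0,0,0.1],[0,0,0],1],[[0,0,0.05],[0,0,0],1],[[0,0,0.05],[0,0,0],1],[[0,0,0],[0,0,0],1]]'
```

```text
clock: 21.25
eef_pos: [511.6, 215.6, 87.3]
orientation: [-2.579, -1.794, 0.0]
force: [-0.1, 0.1, -2.9]
width: 16.2
gripper_force: 30.0
```

```bash
python3 -m crank '[[[0,0,0.05],[0,0,0],1],[[0,0,0],[0,0,0],1],[[0,0,0],[0,0,0],1]]'
```

```text
clock: 21.55
eef_pos: [511.6, 215.7, 86.9]
orientation: [-2.579, -1.794, 0.0]
force: [0.6, -0.2, -2.5]
width: 16.1
gripper_force: 30.0
```

```bash
python3 -m crank '[[[0,0,0.04],[0,0,0],1],[[0,0,0],[0,0,0],1],[[0,0,0],[0,0,0],1]]'
```

```text
clock: 21.85
eef_pos: [511.7, 215.7, 86.6]
orientation: [2.579, 1.794, 0.0]
force: [0.1, 0.4, -1.0]
width: 15.6
gripper_force: 30.0
```

```bash
python3 -m crank '[[[0,0,0.03],[0,0,0],1],[[0,0,0],[0,0,0],1],[[0,0,0],[0,0,0],1]]'
```

```text
clock: 22.15
eef_pos: [511.8, 215.7, 86.6]
orientation: [2.579, 1.794, 0.001]
force: [-2.3, -0.2, 4.1]
width: 16.1
gripper_force: 30.0
```

Shoulder is seated on the block. Release and rise.

```bash
python3 -m crank '[[[0,0,0],[0,0,0],0.7],[[0,0,0],[0,0,0],0.6],[[0,0,0],[0,0,0],0.4],[[0,0,0],[0,0,0],0.2],[[0,0,0],[0,0,0],0],[[0,0,0],[0,0,0],0],[[0,0,0],[0,0,0],0],[[0,0,0],[0,0,0],0],[[0,0,0],[0,0,0],0],[[0,0,0],[0,0,0],0],[[0,0,0],[0,0,0],0]]'
python3 -m crank '[[[0,0,-1],[0,0,0],0],[[0,0,-2],[0,0,0],0],[[0,0,-3],[0,0,0],0],[[0,0,-3],[0,0,0],0],[[0,0,-3],[0,0,0],0],[[0,0,-3],[0,0,0],0],[[0,0,0],[0,0,0],0],[[0,0,0],[0,0,0],0],[[0,0,0],[0,0,0],0]]'
python3 - <<'E'
from h import *
d=cam("wrist"); save(d,"w8",None,1.4)
E
```

```text
clock: 23.25
eef_pos: [511.6, 215.6, 86.2]
orientation: [2.579, 1.794, 0.0]
force: [0.2, -0.3, 0.8]
width: 88.0
gripper_force: 0.0
clock: 24.15
eef_pos: [510.8, 215.5, 235.1]
orientation: [-2.578, -1.794, 0.003]
force: [-0.6, -0.5, -0.7]
width: 88.5
gripper_force: 0.0
```

View pics/w8.png

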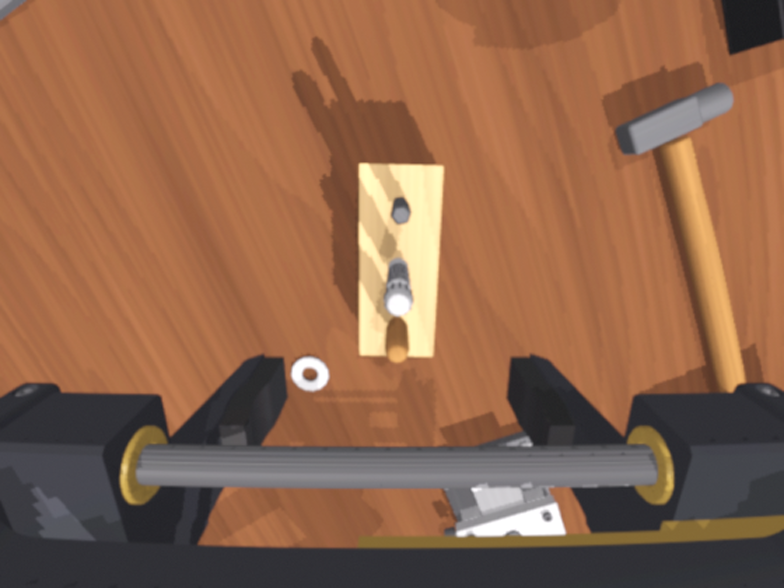

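The punch stands upright in its middle hole (cap at 398,302), and the other things in view have not moved.

```bash
python3 -c "
from bench import ticket
print(ticket.hand_in())"
```

```text
the job is handed in; nothing more can be done
None
```

The punch was fired once in the open bush (about 13 N at the trip, about 10 mm of nose travel), put back upright in its own hole in the block, and the job was handed in at about 24 s. The trip is inferred from the force drop, since no reading shows the nose directly.

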